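Uncap the reference ball and bring it under the height gauge's probe

TASK

On the sliding checking fixture, unscrew the blue winged cap (counter-clockwise from above) all the way to its stop, then swing it on its hinged strap towards the robot, clear of the pot, as far as it will go. After that, slide the carriage along its rails until the white reference ball in the pot sits centred directly below the probe tip of the height gauge, and leave it standing there with the cap still swung open. Do not bump the height gauge, and leave the setting pin, gauge block and blue bin where they are.

Things in the scene. Friction and masses are not known exactly. Their poses are not given: they have to be found in the camera images.
- fixture: Aluminium base plate on the table, 160 (x) by 480 (y) mm, 30 mm high to the top of its two dark rails, blue stop bars at both ends to 38 mm. Origin: centre of its underside. Its y axis runs along the rails. It is fixed to the table.
- carriage (a joint): Travel of the carriage along the rails, 0 to 0.20 m; grows towards the fixture's -y (towards the gauge). Stiff slide, about 4 N: stays where left. A plate 150 by 220 by 15 mm, top at z = 45 mm; at 0 its centre is at y = +100 mm on the fixture. From its centre (x, y in mm): pot (0, -50), strap hinge (0, 20), push post (20, 80), low grey casting (0, -92), top at z = 59.
- strap (a joint): Swing of the steel strap about its upright hinge post: 0 = cap over the pot, 1.75 rad = stop; grows clockwise from above, taking the cap towards the fixture's -x (towards the robot). Stays where left; about 5 N at the cap moves it. Blocked by the pot's neck inside the cap until the cap is unscrewed to about 2.2 rad.
- cap (a joint): Twist of the cap: 0 = screwed tight, 2.6 rad = fully unscrewed, at its stop; it grows counter-clockwise from above. Friction 0.03 N m: about 1 N at the end of the wing bar. The cap rises 2 mm per rad. It starts at 0 to 0.5 rad.
- cap_top (a point): Centre of the top of the cap's wing bar, on the cap's axis, z = 117.5 mm when tight. x axis: along the bar (60 long, 10 wide, 18 mm high, blue with a white line). It stands on the blue cap, 45 mm across, 24 mm high, which turns in the eye of the strap, a flat steel ring 57 mm in outer diameter, z = 83 to 89 mm. The cap's axis is 70 mm from the strap's hinge axis.
- strap_pivot (a point): Top of the steel hinge boss (22 mm in diameter, top at z = 91 mm), on the strap's hinge axis.
- ball (a point): Point on the pot's axis, level with the top of its brass neck (z = 80 mm) and of the white ceramic reference ball, 16 mm in diameter, that sits in the open neck (28 mm bore, 34 mm outside; the steel pot below is 44 mm outside). Moves with the carriage.
- post_top (a point): Centre of the top of the black push post of the carriage: upright, 16 mm in diameter, black from z = 60 to 105 mm. Push it from either side or pinch it.
- gauge: Height gauge with twin steel columns, 345 mm high, fixed. Origin on the table directly below its probe tip; axes parallel to the fixture's; the foot (85 by 90 mm) and columns stand at x = 92 to 178, y = -110 to -20 mm. An L-shaped holder bar, 10 mm wide, comes at z = 140 to 152 mm from its digital head, lastly along x, to the upright stylus.
- probe_tip (a point): Lower end of the stylus: red ball 6 mm in diameter, its lowest point, at z = 92 mm (the tight cap is too tall to pass beneath it). Lies over the line along which the ball travels.
- setting_pin: Steel setting pin standing on a 44 mm foot, 75 mm tall, origin under its centre. Leave it alone.
- gauge_block: Steel block 35 by 60 by 31 mm with a blue band, origin under its centre. Leave it alone.
- parts_bin: Open blue bin 90 by 120 by 50 mm, origin under its centre. Leave it alone.

How it is judged:
By the outcome, as a careful person would: the job done as asked, in the order asked, and still so for the second after the job is handed in, with the robot touching nothing.
It also fails if it takes over 64 s, if anything falls off the work surface, if the arm or the gripper's body presses on something with over 40 N, if the wrist force passes 120 N, or if a joint passes its speed limit or range.

ROBOT

A 6-joint arm with a two-finger parallel gripper is mounted at the origin on the work surface. World frame = base frame: x ahead of the robot, y to its left, z up, the work surface at z = 0. Lengths are in m, angles in rad, forces in N, time in s.
With the tool pointing down it reaches from about 0.35 to 0.975 m from the base axis. Payload 4.9 kg.
Tool frame: the origin (TCP) lies at the very end of the fingers, on their centre line; the grasp point (between the pads) lies 19 mm behind it; z points along the fingers, y is the line along which they close (so a half turn about z gives the same grasp; the last joint's range is limited). The gripper opens to 85 mm and grips with 20 to 120 N. Pads are 22 mm wide; open, the fingers measure 114 mm over their backs; the gripper's body (76 mm by 85 mm) begins 54 mm behind the grasp point. The pads swing forward as they close: fully open they stand 13 mm farther back than shut.
Start: joints at [-1.451, 0.053, 1.613, -0, 1.476, -0.119], TCP at [0.148, -0.607, 0.231] pointing down, gripper open.
Joint ranges: [-3.01, 3.01], [-1.01, 2.22], [0.06, 2.58], [-1.02, 4.17], [0.09, 2.62], [-3.14, 3.14]. Speed limits (rad/s): [2.57, 2.57, 3.14, 3.14, 3.14, 3.14].

INTERFACE

Orientations are given as a unit quaternion [w, x, y, z].
In Python, from plant import manip gives the robot as it stands.
- The arm moves only by the shell command python3 -m pendant 'ROWS'. ROWS is JSON, a list of rows, each a list of 3 entries, a list of its own where there are three numbers: the opening, from 0 (shut) to 1 (fully open), then the shift along the tool's x, y, z in units of 12 cm (1.0 is 12 cm), then the turn about the tool's z in units of pi rad (1.0 is pi rad). In form: [[gripper, [dx, dy, dz], roll], ...]. A call has 1 to 10 rows; each row is the pose to reach, as a shift and turn from the pose commanded when the call began, along the tool's axes at that moment, turning the shorter way round; what a row does not reach only later rows make up. A row lasts 1/10 s, in which the tool goes at most 50 mm and 8.59 degrees, less where a joint would pass 70% of its speed; a pose out of reach is approached as far as the arm can. A call with a number of a shift or a turn outside -1 to 1 is refused whole. A call with a gripper value outside its range is refused whole. The fingers move at their own pace and stop on an object; the grip force is fixed at half the most. Time passes only in rows, so rows that repeat a pose let the fingers close. It gives the time, the measured TCP pose, the force, the opening and the grip force at its end, in the units of the state.
- manip.state(): the state, without advancing time (a new reading comes with each control period).
- manip.grab_frame(name): name is "scene" or "top"; returns a dict with "img" (480x640x3 uint8, red, green, blue), "fx", "fy", "cx", "cy" (pixels), "eye" and "rotation" of the camera in the world. Camera axes: x right, y down, z forward; pixel columns grow to the right and rows downward; lengths in m; the calibration is good to about 2 mm. A picture is of the moment at which its call begins. There is no depth.
- manip.job_done(): hands the job in; it is judged then, once.
The state is a dict: "time": time; "joint_pos": joint angles; "joint_vel": joint speeds; "joint_efforts": joint torques, N m; "tool_pos": TCP position; "tool_rot": TCP orientation; "contact_force": force on the tool from outside, world axes, zero at the start; "ft_torque": the same for the moment, N m; "gripper_width": opening from 0.0 (shut) to 1.0 (fully open); "grasp_force": force on a finger pad.
Only numpy, scipy, OpenCV 4.12 (cv2) and the standard library are available. Lean on these libraries where they do the work, as an engineer would, in place of code of your own. Each camera call takes 0.05 s, during which the arm holds its last target. There are 200 camera calls.

## Working session

There is one attempt and no reset: what is moved stays moved. The work goes in short steps, Python scripts to look and compute and a shell command to move; the robot and the scene stay as the last step left them, time stands still between calls to the robot, and variables do not carry over. Pictures are saved under pics/ and viewed, at most 14 in all, crops included, and the job is handed in when it is done.

```bash
mkdir -p pics; ls
cat > h.py <<'E'
import numpy as np, cv2
from plant import manip
def grab(n,save=None):
    f=manip.grab_frame(n)
    if save: cv2.imwrite('pics/'+save,f['img'][:,:,::-1])
    return f
def ray(f,u,v,z):
    R=np.array(f['rotation']);e=np.array(f['eye'])
    d=R@np.array([(u-f['cx'])/f['fx'],(v-f['cy'])/f['fy'],1])
    return e+d*(z-e[2])/d[2]
def proj(f,p):
    R=np.array(f['rotation']);q=R.T@(np.array(p)-np.array(f['eye']))
    return q[0]/q[2]*f['fx']+f['cx'],q[1]/q[2]*f['fy']+f['cy']
E
python3 - <<'E'
from h import *
for n in('top','scene'):
    f=grab(n,n+'1.png'); print(n,f['eye'],np.round(f['rotation'],3).tolist(),f['fx'],f['cx'],f['cy'])
print(manip.state())
E
```

```text
pics
top [0.36497306 0.06248766 1.05760318] [-0.031, 0.716, -0.696, 0.034] 467.71025123128885 320.84022401816065 241.3807235274616
scene [ 0.85713821 -0.57242299  1.02502914] [-0.322, 0.905, 0.265, -0.088] 571.0962212091349 318.00479140653874 247.2068843935299
{'time': 0.1, 'joint_pos': array([-1.45097858e+00,  5.32835532e-02,  1.61412756e+00,  7.99605687e-06,
        1.47602467e+00, -1.19007192e-01]), 'joint_vel': array([-0.0018804 , -0.00049266, -0.00375573,  0.00045072,  0.00059328,
        0.00131193]), 'joint_efforts': array([ 7.18236006e-04, -3.94906104e+01, -3.71365464e+01, -5.70278289e-06,
        3.94873510e-03, -7.34850516e-06]), 'tool_pos': array([ 0.14778179, -0.60670348,  0.23020789]), 'tool_rot': array([-9.21566030e-04,  9.92878423e-01,  1.19128453e-01,  3.60624596e-06]), 'contact_force': array([-1.07968128,  0.88663251,  0.57753394]), 'ft_torque': array([-0.00758614, -0.01330878,  0.05558581]), 'grasp_force': 0.0, 'gripper_width': 0.9989230691751574}
```

View pics/top1.png

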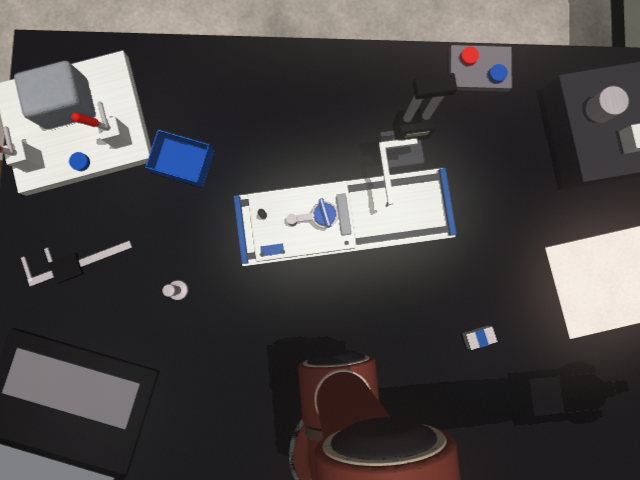

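View pics/scene1.png

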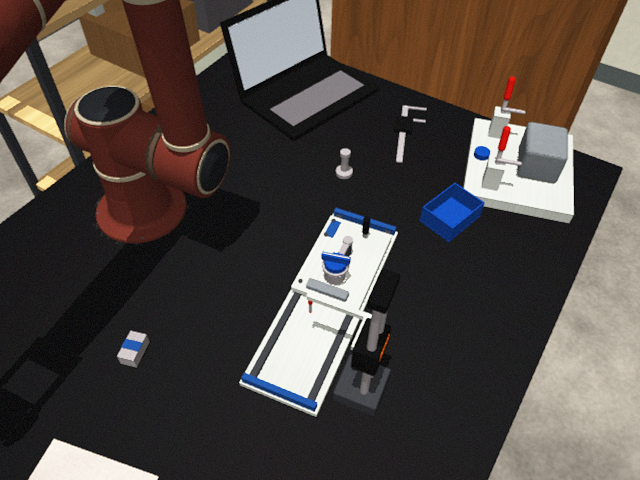

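Top view: fixture spans px (236,195)–(455,237), cap at about (324,213), hinge (291,219), post (262,213), probe tip near (389,204). Scene view: cap (335,262), red tip (310,304), post (366,226).

Run:
```python
from h import *
t=grab('top');s=grab('scene')
a=cv2.resize(t['img'][165:275,230:460],None,fx=3.4,fy=3.4,interpolation=cv2.INTER_CUBIC)
cv2.imwrite('pics/c1.png',a[:,:,::-1])
b=cv2.resize(s['img'][205:345,270:420],None,fx=4,fy=4,interpolation=cv2.INTER_CUBIC)
cv2.imwrite('pics/c2.png',b[:,:,::-1])
def comps(f,box,cond,mn=3):
    x0,y0,x1,y1=box
    hsv=cv2.cvtColor(f['img'],cv2.COLOR_RGB2HSV);m=cond(hsv).astype(np.uint8);k=np.zeros_like(m);k[y0:y1,x0:x1]=m[y0:y1,x0:x1]
    n,l,st,c=cv2.connectedComponentsWithStats(k)
    return [(st[i].tolist(),c[i].round(2).tolist(),cv2.minAreaRect(np.argwhere(l==i)[:,::-1].astype(np.float32))) for i in range(1,n) if st[i][4]>=mn]
blue=lambda h:(h[...,0]>100)&(h[...,0]<130)&(h[...,1]>120)&(h[...,2]>50)
red=lambda h:((h[...,0]<8)|(h[...,0]>172))&(h[...,1]>110)&(h[...,2]>50)
blk=lambda h:(h[...,2]<60)
print('top blue');
for c in comps(t,(225,160,465,275),blue,15):print(c, ray(t,*c[1],.038).round(4),ray(t,*c[1],.117).round(4))
print('top red',*[(c[:2],ray(t,*c[1],.095).round(4)) for c in comps(t,(370,170,410,225),red,1)])
print('sc red',*[(c[:2],ray(s,*c[1],.095).round(4)) for c in comps(s,(295,290,325,320),red,1)])
for c in comps(s,(235,200,400,415),blue,15):print(c[:2], ray(s,*c[1],.038).round(4),ray(s,*c[1],.112).round(4))
print('blk',*[c[:2] for c in comps(t,(252,203,275,223),blk,3)],*[c[:2] for c in comps(s,(355,212,378,240),blk,3)])
```

```text
top blueTraceback (most recent call last):
  File "<stdin>", line 16, in <module>
  File "h.py", line 9, in ray
    d=R@np.array([(u-f['cx'])/f['fx'],(v-f['cy'])/f['fy'],1])
      ~^~~~~~~~~~~~~~~~~~~~~~~~~~~~~~~~~~~~~~~~~~~~~~~~~~~~~~
ValueError: matmul: Input operand 1 has a mismatch in its core dimension 0, with gufunc signature (n?,k),(k,m?)->(n?,m?) (size 3 is different from 4)
```

View pics/c1.png

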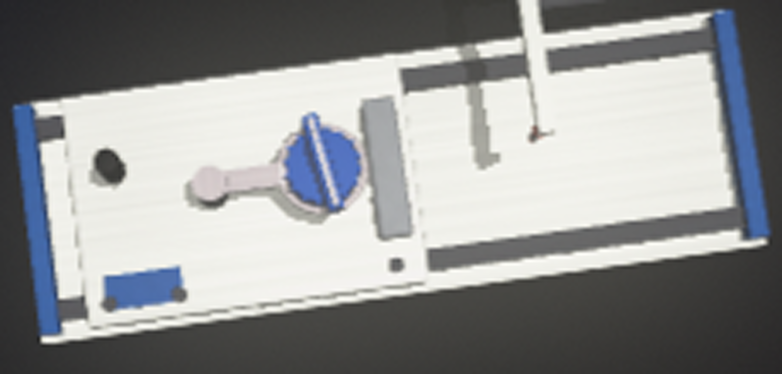

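View pics/c2.png

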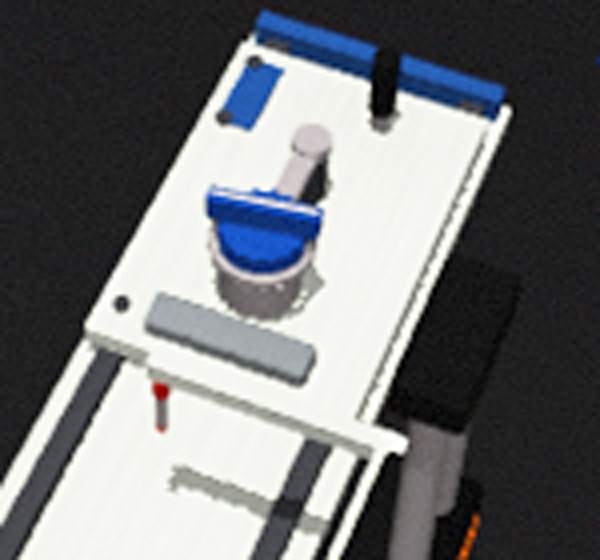

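Crops: top shows the wing bar from (311,118) to (336,207), hinge (210,183), post top about (112,162), probe (535,135). In the scene crop, a red spot at (160,390) is a collar and the true tip is the small red spot at (161,430).

```bash
sed -i "s/R=np.array(f\['rotation'\])/R=Rot(f)/; 1i from scipy.spatial.transform import Rotation as Ro" h.py
cat >> h.py <<'E'
def Rot(f):
    q=np.array(f['rotation'])
    return Ro.from_quat(q[[1,2,3,0]]).as_matrix()
def comps(f,box,cond,mn=3):
    x0,y0,x1,y1=box
    hsv=cv2.cvtColor(f['img'],cv2.COLOR_RGB2HSV);m=cond(hsv).astype(np.uint8);k=np.zeros_like(m);k[y0:y1,x0:x1]=m[y0:y1,x0:x1]
    n,l,st,c=cv2.connectedComponentsWithStats(k)
    return [(st[i].tolist(),c[i].round(2).tolist(),cv2.minAreaRect(np.argwhere(l==i)[:,::-1].astype(np.float32))) for i in range(1,n) if st[i][4]>=mn]
blue=lambda h:(h[...,0]>100)&(h[...,0]<130)&(h[...,1]>120)&(h[...,2]>50)
red=lambda h:((h[...,0]<8)|(h[...,0]>172))&(h[...,1]>90)&(h[...,2]>50)
blk=lambda h:(h[...,2]<60)
def tri(a,pa,b,pb):
    A=[];B=[]
    for f,p in((a,pa),(b,pb)):
        e=np.array(f['eye']);d=ray(f,*p,0)-e;d/=np.linalg.norm(d);P=np.eye(3)-np.outer(d,d);A.append(P);B.append(P@e)
    return np.linalg.lstsq(np.vstack(A),np.hstack(B),rcond=None)[0]
E
python3 - <<'E'
from h import *
t=grab('top');s=grab('scene')
for n,f,bx in(('top',t,(225,160,465,275)),('sc',s,(235,200,400,415))):
  for c in comps(f,bx,blue,15):print(n,c, ray(f,*c[1],.038).round(4))
print('top red',*[(c[:2],ray(t,*c[1],.095).round(4)) for c in comps(t,(370,170,410,225),red,1)])
print('sc red',*[(c[:2],ray(s,*c[1],.095).round(4)) for c in comps(s,(295,290,325,320),red,1)])
T=lambda x,y:(230+x/3.4-.5,165+y/3.4-.5); S=lambda x,y:(270+x/4-.5,205+y/4-.5)
for n,p,q,z in(('tip',T(535,135),S(161,430),.095),('hinge',T(210,183),S(312,138),.091),('post',T(112,162),S(387,50),.105)):
  print(n,ray(t,*p,z).round(4),ray(s,*q,z).round(4),tri(t,p,s,q).round(4))
for z in(.1175,.118): 
  e=[ray(t,*T(*p),z) for p in((311,118),(336,207))]; e2=[ray(s,*S(*p),z) for p in((207,190),(322,212))]
  for a,b in(e,e2): print('bar',((a+b)/2).round(4),np.linalg.norm(a-b).round(4),np.degrees(np.arctan2(*(a-b)[[1,0]])))
E
```

```text
top ([440, 168, 16, 67, 362], [447.58, 200.77], ((447.63592529296875, 200.9778594970703), (66.58856201171875, 5.440016746520996), 80.7538833618164)) [ 0.5577 -0.2173  0.038 ]
top ([234, 196, 14, 67, 403], [240.27, 229.33], ((240.25967407226562, 229.029296875), (66.84622955322266, 6.076930046081543), 83.04703521728516)) [0.4809 0.2374 0.038 ]
top ([314, 202, 12, 23, 128], [319.08, 214.55], ((318.8648681640625, 213.810791015625), (21.909399032592773, 9.263705253601074), 72.89727020263672)) [0.5187 0.0656 0.038 ]
top ([324, 203, 12, 20, 126], [329.71, 211.67], ((330.35003662109375, 211.55003356933594), (20.238576889038086, 7.905694484710693), 71.56504821777344)) [0.5257 0.0424 0.038 ]
top ([261, 244, 22, 11, 175], [271.73, 248.89], ((271.8999938964844, 249.29998779296875), (9.050968170166016, 21.496047973632812), 81.8698959350586)) [0.4399 0.1669 0.038 ]
sc ([333, 207, 32, 18, 264], [348.92, 215.19], ((348.2669372558594, 215.14590454101562), (31.617149353027344, 8.828939437866211), 17.354022979736328)) [0.447  0.2273 0.038 ]
sc ([369, 218, 28, 17, 228], [381.86, 225.73], ((382.150024414
[... 539 characters left out ...]
31), (80.77582550048828, 9.329522132873535), 22.166345596313477)) [ 0.5611 -0.2206  0.038 ]
top red
sc red (([308, 301, 4, 4, 14], [309.71, 302.36]), array([ 0.5228, -0.0571,  0.095 ])) (([309, 311, 2, 2, 2], [309.5, 311.5]), array([ 0.5339, -0.0749,  0.095 ]))
tip [ 0.5359 -0.0751  0.095 ] [ 0.5349 -0.0756  0.095 ] [ 0.5354 -0.0754  0.0953]
hinge [0.501  0.1232 0.091 ] [0.5012 0.1238 0.091 ] [0.5012 0.1233 0.0914]
post [0.5102 0.182  0.105 ] [0.509 0.189 0.105] [0.5104 0.1821 0.1118]
bar [0.5117 0.0543 0.1175] 0.0557 17.132850236139138
bar [0.5122 0.0552 0.1175] 0.0595 -160.76519175521392
bar [0.5116 0.0543 0.118 ] 0.0557 17.13285023613914
bar [0.5124 0.0549 0.118 ] 0.0595 -160.765191755214
```

```bash
cat >> h.py <<'E'
def to(p,yaw=None):
    "shift (units) in tool axes and roll to reach world p / tool-x yaw deg"
    s=manip.state();q=np.array(s['tool_rot']);R=Ro.from_quat(q[[1,2,3,0]]).as_matrix()
    y=np.degrees(np.arctan2(R[1,0],R[0,0]))
    print('t',round(s['time'],2),'pos',s['tool_pos'].round(4),'yaw',y.round(2),'j6',s['joint_pos'][5].round(3),'F',s['contact_force'].round(1),'T',s['ft_torque'].round(2),'w',round(s['gripper_width'],3),'g',round(s['grasp_force'],1))
    if p is not None: print('shift',(R.T@(np.array(p)-s['tool_pos'])/.12).round(3),'roll',None if yaw is None else round(-(yaw-y)/180,4))
E
A='[[0.5,[0.5,-0.5,0],0],[0.5,[1,-1,0],0],[0.5,[1,-1,0],0],[0.5,[1,-1,0],0]]'
python3 -m pendant '[[0.5,[1,-1,0],0],[0.5,[1,-1,0],0],[0.5,[1,-1,0],0],[0.5,[1,-1,0],0]]'
python3 -m pendant '[[0.5,[1,-1,0],0],[0.5,[1,-1,0],0],[0.5,[1,-1,0],0],[0.5,[1,-1,0],0]]'
python3 -m pendant '[[0.5,[1,-1,0],0],[0.5,[1,-1,0],0],[0.5,[1,-1,0],0],[0.5,[1,-1,0],0]]'
python3 -m pendant '[[0.5,[1,-1,0],0],[0.5,[1,-1,0],0],[0.5,[1,-1,0],0],[0.5,[1,-1,0],0],[0.5,[1,-1,0],0],[0.5,[1,-1,0],0]]'
python3 -c "
from h import *
to([.512,.0547,.16],18)"
```

```text
time: 0.7
tool_pos: [0.2376, -0.4594, 0.2311]
tool_rot: [-0.0, 0.993, 0.12, 0.0]
contact_force: [-0.6, -0.4, -0.2]
gripper_width: 0.5
grasp_force: 0.0
time: 1.1
tool_pos: [0.3256, -0.3147, 0.2315]
tool_rot: [0.0, 0.993, 0.121, 0.0]
contact_force: [-0.4, 0.3, 0.6]
gripper_width: 0.498
grasp_force: 0.0
time: 1.5
tool_pos: [0.4139, -0.1696, 0.2316]
tool_rot: [-0.0, 0.993, 0.121, 0.001]
contact_force: [0.3, -0.8, -0.2]
gripper_width: 0.497
grasp_force: 0.0
time: 2.1
tool_pos: [0.5007, -0.0276, 0.2312]
tool_rot: [0.0, 0.993, 0.119, -0.0]
contact_force: [0.5, 0.6, 0.6]
gripper_width: 0.498
grasp_force: 0.0
t 2.1 pos [ 0.5007 -0.0276  0.2312] yaw 13.72 j6 1.128 F [0.5 0.6 0.6] T [0.02 0.03 0.01] w 0.498 g 0.0
shift [ 0.255 -0.644  0.593] roll -0.0238
```

```bash
python3 -m pendant '[[0.5,[0.255,-0.644,0],-0.024],[0.5,[0.255,-0.644,0.3],-0.024],[0.5,[0.255,-0.644,0.5],-0.024],[0.5,[0.255,-0.644,0.593],-0.024],[0.5,[0.255,-0.644,0.593],-0.024]]'
python3 - <<'E'
from h import *
to([.512,.0547,.103],18)
f=grab('scene');b=cv2.resize(f['img'][195:315,270:410],None,fx=4,fy=4,interpolation=cv2.INTER_CUBIC)
cv2.imwrite('pics/d1.png',b[:,:,::-1])
E
```

```text
time: 2.6
tool_pos: [0.5107, 0.0537, 0.1583]
tool_rot: [-0.0, 0.988, 0.156, -0.002]
contact_force: [-0.3, -0.1, -0.5]
gripper_width: 0.502
grasp_force: 0.0
t 2.6 pos [0.5107 0.0537 0.1583] yaw 17.89 j6 1.219 F [-0.3 -0.1 -0.5] T [-0.01 -0.04  0.01] w 0.502 g 0.0
shift [ 0.014 -0.004  0.461] roll -0.0006
```

View pics/d1.png

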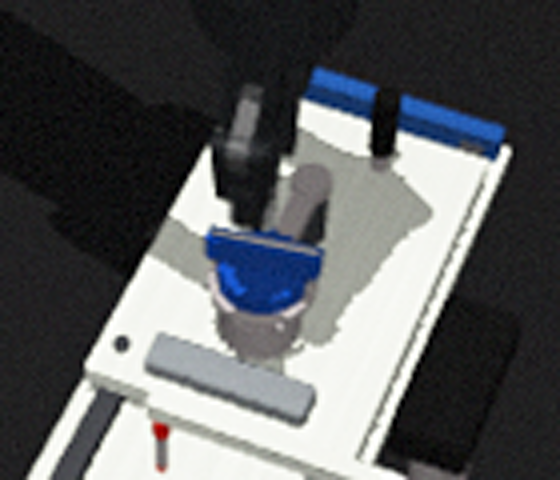

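The gripper hangs over the wing bar (bar at 210–320, 245 in the crop), nothing touched. Descending and gripping.

```bash
python3 -m pendant '[[0.5,[0.01,0,0.2],0],[0.5,[0.01,0,0.4],0],[0.5,[0.01,0,0.455],0],[0.5,[0.01,0,0.455],0],[0.3,[0.01,0,0.455],0],[0.15,[0.01,0,0.455],0],[0,[0.01,0,0.455],0],[0,[0.01,0,0.455],0],[0,[0.01,0,0.455],0],[0,[0.01,0,0.455],0]]'
python3 - <<'E'
from h import *
to([.512,.0547,.103],18)
E
```

```text
time: 3.65
tool_pos: [0.5177, 0.0535, 0.1131]
tool_rot: [0.002, 0.988, 0.156, 0.005]
contact_force: [-4.3, -2.3, 18.0]
gripper_width: 0.09
grasp_force: 64.4
t 3.65 pos [0.5177 0.0535 0.1131] yaw 17.91 j6 1.22 F [-4.3 -2.3 18. ] T [-0.38  0.75 -0.05] w 0.09 g 64.4
shift [-0.043 -0.024  0.084] roll -0.0005
```

Run:
```python
from h import *
f=grab('scene','full2.png');b=cv2.resize(f['img'][195:315,270:410],None,fx=5,fy=5,interpolation=cv2.INTER_CUBIC)
cv2.imwrite('pics/d2.png',b[:,:,::-1]); print(f['fx'])
```

```text
571.0962212091349
```

View pics/d2.png

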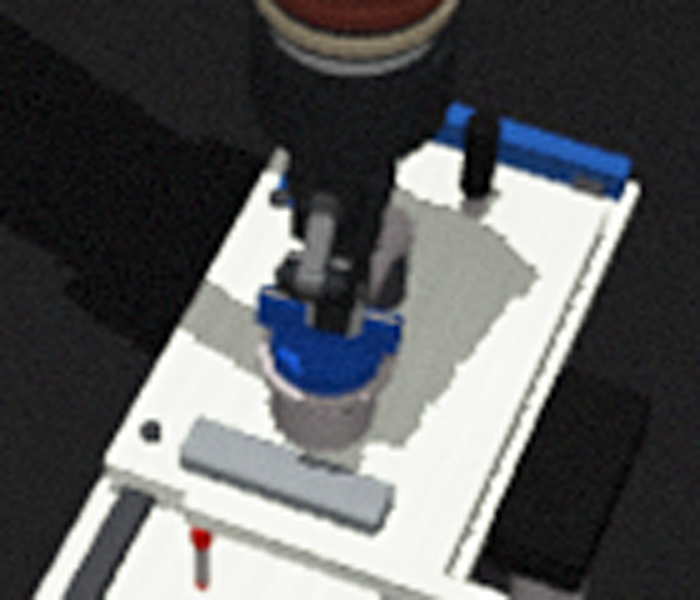

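Pads straddle the bar at mid-length (crop 330,310), but tips are pressing on the cap (18 N up). Relieve upwards.

```bash
python3 -m pendant '[[0,[0,0,-0.04],0],[0,[0,0,-0.08],0],[0,[0,0,-0.08],0]]'
python3 -c "
from h import *
to(None)"
```

```text
time: 4.0
tool_pos: [0.5148, 0.0541, 0.1151]
tool_rot: [0.001, 0.988, 0.156, 0.003]
contact_force: [7.8, -2.5, -10.3]
gripper_width: 0.085
grasp_force: 61.3
t 4.0 pos [0.5148 0.0541 0.1151] yaw 17.92 j6 1.22 F [  7.8  -2.5 -10.3] T [-0.34 -1.51 -0.02] w 0.085 g 61.3
```

```bash
python3 -m pendant '[[0,[0,0,0.028],-0.03],[0,[0,0,0.026],-0.07],[0,[0,0,0.024],-0.11],[0,[0,0,0.022],-0.15],[0,[0,0,0.02],-0.19],[0,[0,0,0.018],-0.23],[0,[0,0,0.016],-0.27],[0,[0,0,0.014],-0.31],[0,[0,0,0.012],-0.35],[0,[0,0,0.012],-0.35]]'
python3 -c "
from h import *
to(None)"
```

```text
time: 5.0
tool_pos: [0.5136, 0.0557, 0.1161]
tool_rot: [-0.001, 0.76, 0.65, 0.001]
contact_force: [-3.8, 2.9, 6.1]
gripper_width: 0.081
grasp_force: 66.1
t 5.0 pos [0.5136 0.0557 0.1161] yaw 81.05 j6 0.118 F [-3.8  2.9  6.1] T [ 0.56  0.8  -0.02] w 0.081 g 66.1
```

```bash
python3 -m pendant '[[0,[0,0,-0.01],-0.04],[0,[0,0,-0.012],-0.08],[0,[0,0,-0.014],-0.12],[0,[0,0,-0.016],-0.16],[0,[0,0,-0.018],-0.2],[0,[0,0,-0.02],-0.24],[0,[0,0,-0.022],-0.28],[0,[0,0,-0.024],-0.32],[0,[0,0,-0.026],-0.36],[0,[0,0,-0.026],-0.36]]'
python3 - <<'E'
from h import *
to(None)
f=grab('scene');b=cv2.resize(f['img'][195:315,270:410],None,fx=5,fy=5,interpolation=cv2.INTER_CUBIC)
cv2.imwrite('pics/d3.png',b[:,:,::-1])
E
```

```text
time: 6.0
tool_pos: [0.5117, 0.0546, 0.1183]
tool_rot: [-0.002, 0.293, 0.956, -0.001]
contact_force: [-9.4, -1.0, 7.6]
gripper_width: 0.081
grasp_force: 66.4
t 6.0 pos [0.5117 0.0546 0.1183] yaw 145.87 j6 -1.013 F [-9.4 -1.   7.6] T [-0.18  1.59 -0.  ] w 0.081 g 66.4
```

View pics/d3.png

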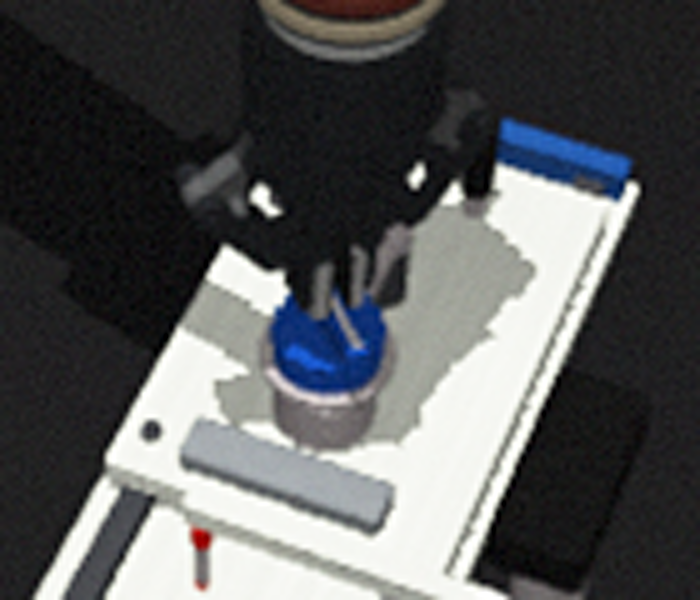

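The bar has followed the gripper (wing end at (355,345) in the crop). No stop torque yet; continue.

```bash
python3 -m pendant '[[0,[0,0,-0.004],-0.03],[0,[0,0,-0.006],-0.06],[0,[0,0,-0.006],-0.06]]'
python3 -c "
from h import *
to(None)"
python3 -m pendant '[[0,[0,0,-0.002],-0.03],[0,[0,0,-0.004],-0.06],[0,[0,0,-0.004],-0.06]]'
python3 -c "
from h import *
to(None)"
```

```text
time: 6.35
tool_pos: [0.5114, 0.0542, 0.1187]
tool_rot: [-0.003, 0.202, 0.979, -0.001]
contact_force: [-9.1, -1.0, 6.9]
gripper_width: 0.079
grasp_force: 66.1
t 6.35 pos [0.5114 0.0542 0.1187] yaw 156.64 j6 -1.201 F [-9.1 -1.   6.9] T [-0.45  1.66 -0.03] w 0.079 g 66.1
time: 6.65
tool_pos: [0.5115, 0.0541, 0.1189]
tool_rot: [-0.003, 0.111, 0.994, -0.001]
contact_force: [-7.2, -2.7, 5.7]
gripper_width: 0.082
grasp_force: 70.1
t 6.65 pos [0.5115 0.0541 0.1189] yaw 167.27 j6 -1.387 F [-7.2 -2.7  5.7] T [-0.48  1.5  -0.9 ] w 0.082 g 70.1
```

Stop reached: torque −0.9 N m at 2.6 rad of turn. Now compute the swing arc.

```bash
cat > arc.py <<'E'
from h import *
import sys
H=np.array([.5012,.1235])
def arc(steps):
    s=manip.state();q=np.array(s['tool_rot']);R=Ro.from_quat(q[[1,2,3,0]]).as_matrix();p=s['tool_pos']
    r=p[:2]-H;a=np.arctan2(r[1],r[0]);print('r',np.hypot(*r).round(4),'strap deg',np.degrees(-np.pi/2+np.radians(9.3)-a).round(1))
    for d in steps:
        b=a-np.radians(d);n=H+.07*np.array([np.cos(b),np.sin(b)])
        print(d,(R.T@np.r_[n-p[:2],0]/.12)[:2].round(3),round(d/180,3))
if __name__=='__main__': to(None);arc([float(x) for x in sys.argv[1:]])
E
python3 arc.py 4 9 14 20 26 32 38 44 50
```

```text
t 6.65 pos [0.5115 0.0541 0.1189] yaw 167.27 j6 -1.387 F [-7.2 -2.7  5.7] T [-0.48  1.5  -0.9 ] w 0.082 g 70.1
r 0.0702 strap deg 0.8
4.0 [ 0.039 -0.012] 0.022
9.0 [ 0.088 -0.025] 0.05
14.0 [ 0.138 -0.033] 0.078
20.0 [ 0.199 -0.038] 0.111
26.0 [ 0.26  -0.036] 0.144
32.0 [ 0.321 -0.028] 0.178
38.0 [ 0.38  -0.013] 0.211
44.0 [0.438 0.008] 0.244
50.0 [0.493 0.034] 0.278
```

```bash
python3 -m pendant '[[0,[0.04,-0.012,0],0.02],[0,[0.088,-0.025,0],0.048],[0,[0.138,-0.033,0],0.076],[0,[0.138,-0.033,0],0.076]]'
python3 arc.py 5 11 17 23 29 35 41 47 53
```

```text
time: 7.05
tool_pos: [0.4987, 0.054, 0.1195]
tool_rot: [0.004, 0.229, 0.973, 0.001]
contact_force: [7.4, -1.3, -5.5]
gripper_width: 0.081
grasp_force: 63.1
t 7.05 pos [0.4987 0.054  0.1195] yaw 153.47 j6 -1.148 F [ 7.4 -1.3 -5.5] T [-0.28 -1.34 -0.53] w 0.081 g 63.1
r 0.0695 strap deg 11.4
5.0 [ 0.046 -0.023] 0.028
11.0 [ 0.104 -0.04 ] 0.061
17.0 [ 0.164 -0.051] 0.094
23.0 [ 0.225 -0.056] 0.128
29.0 [ 0.286 -0.054] 0.161
35.0 [ 0.347 -0.046] 0.194
41.0 [ 0.406 -0.032] 0.228
47.0 [ 0.463 -0.011] 0.261
53.0 [0.519 0.015] 0.294
```

```bash
python3 -m pendant '[[0,[0.046,-0.02,0],0.028],[0,[0.104,-0.04,0],0.06],[0,[0.164,-0.05,0],0.094],[0,[0.225,-0.055,0],0.128],[0,[0.286,-0.053,0],0.161],[0,[0.347,-0.045,0],0.194],[0,[0.406,-0.03,0],0.227],[0,[0.463,-0.01,0],0.26],[0,[0.463,-0.01,0],0.26]]'
python3 arc.py 5 11 17 23 29 35 41 47 53
```

```text
time: 7.95
tool_pos: [0.4493, 0.0785, 0.1196]
tool_rot: [0.004, 0.597, 0.802, 0.004]
contact_force: [12.0, 0.7, -8.6]
gripper_width: 0.081
grasp_force: 62.5
t 7.95 pos [0.4493 0.0785 0.1196] yaw 106.68 j6 -0.282 F [12.   0.7 -8.6] T [ 0.19 -2.07 -0.5 ] w 0.081 g 62.5
r 0.0687 strap deg 58.4
5.0 [ 0.043 -0.029] 0.028
11.0 [ 0.102 -0.046] 0.061
17.0 [ 0.162 -0.056] 0.094
23.0 [ 0.223 -0.061] 0.128
29.0 [ 0.284 -0.059] 0.161
35.0 [ 0.344 -0.051] 0.194
41.0 [ 0.403 -0.036] 0.228
47.0 [ 0.461 -0.016] 0.261
53.0 [0.516 0.011] 0.294
```

```bash
python3 -m pendant '[[0,[0.043,-0.024,0],0.028],[0,[0.102,-0.04,0],0.06],[0,[0.162,-0.05,0],0.094],[0,[0.223,-0.055,0],0.128],[0,[0.284,-0.053,0],0.161],[0,[0.344,-0.045,0],0.194],[0,[0.403,-0.03,0],0.226],[0,[0.42,-0.025,0],0.23],[0,[0.42,-0.025,0],0.23]]'
python3 arc.py 5 10
```

```text
time: 8.85
tool_pos: [0.4322, 0.1247, 0.1195]
tool_rot: [0.004, 0.841, 0.541, 0.004]
contact_force: [12.4, -3.8, -8.1]
gripper_width: 0.079
grasp_force: 62.8
t 8.85 pos [0.4322 0.1247 0.1195] yaw 65.44 j6 0.547 F [12.4 -3.8 -8.1] T [-0.59 -2.2  -0.1 ] w 0.079 g 62.8
r 0.069 strap deg -259.7
5.0 [ 0.044 -0.026] 0.028
10.0 [ 0.093 -0.04 ] 0.056
```

```bash
python3 -m pendant '[[0,[0.03,-0.01,0],0],[0,[0.06,-0.015,0],0],[0,[0.06,-0.015,0],0]]'
python3 arc.py 5
```

```text
time: 9.15
tool_pos: [0.4325, 0.13, 0.1193]
tool_rot: [0.005, 0.842, 0.54, 0.001]
contact_force: [7.4, -11.9, -4.1]
gripper_width: 0.08
grasp_force: 64.6
t 9.15 pos [0.4325 0.13   0.1193] yaw 65.37 j6 0.564 F [  7.4 -11.9  -4.1] T [-1.86 -1.32 -0.52] w 0.08 g 64.6
r 0.069 strap deg -255.3
5.0 [ 0.046 -0.022] 0.028
```

```bash
python3 -m pendant '[[0,[-0.016,0.026,0.01],0],[0,[-0.016,0.026,0.01],0],[0.2,[-0.016,0.026,0.01],0],[0.45,[-0.016,0.026,0.01],0],[0.45,[-0.016,0.026,0.01],0],[0.45,[-0.016,0.026,-0.1],0],[0.45,[-0.016,0.026,-0.4],0],[0.45,[-0.016,0.026,-0.8],0],[0.45,[-0.016,0.026,-0.8],0],[0.45,[-0.016,0.026,-0.8],0]]'
python3 - <<'E'
from h import *
to([.511,.186,.2],9.6)
f=grab('top','e1.png'); b=cv2.resize(f['img'][165:275,230:460],None,fx=3.4,fy=3.4,interpolation=cv2.INTER_CUBIC)
s=grab('scene','e2.png');c=cv2.resize(s['img'][195:345,270:420],None,fx=2.5,fy=2.5,interpolation=cv2.INTER_CUBIC)
w=np.zeros((374+375,782,3),np.uint8);w[:374]=b;w[374:,:375]=c
cv2.imwrite('pics/e3.png',cv2.resize(w[:,:,::-1],None,fx=.8,fy=.8,interpolation=cv2.INTER_AREA))
E
```

```text
time: 10.15
tool_pos: [0.4324, 0.1306, 0.2161]
tool_rot: [0.001, 0.841, 0.541, 0.002]
contact_force: [0.3, -1.2, -0.5]
gripper_width: 0.447
grasp_force: 0.0
t 10.15 pos [0.4324 0.1306 0.2161] yaw 65.55 j6 0.555 F [ 0.3 -1.2 -0.5] T [ 0.   -0.01 -0.02] w 0.447 g 0.0
shift [0.691 0.404 0.137] roll 0.3108
```

View pics/e3.png

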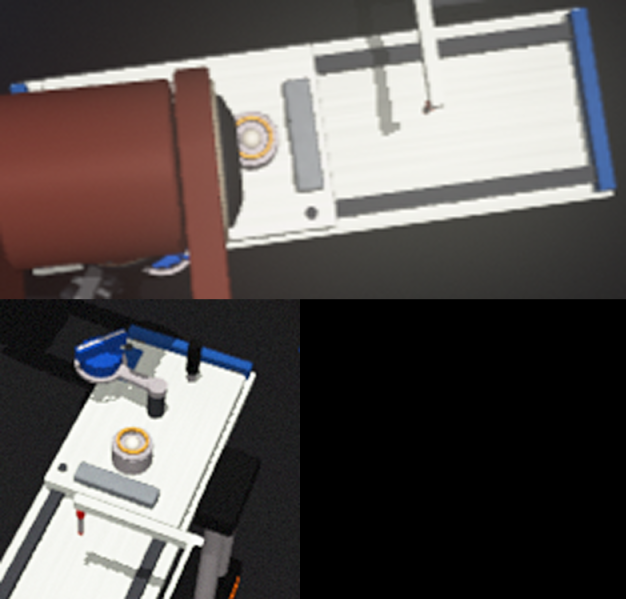

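Cap and strap stand open towards the robot (scene crop (105,360)), pot open with ball in brass ring at top-crop (253,138), scene-crop (133,441). Locate the ring and approach the post.

```bash
cat >> h.py <<'E'
org=lambda h:(h[...,0]>10)&(h[...,0]<28)&(h[...,1]>90)&(h[...,2]>90)
yf=np.array([-.1667,.986]);xf=np.array([.986,.1667]);C0=np.array([.5193,.0100])
def fx(p): d=np.array(p)[:2]-C0; return np.r_[d@xf,d@yf].round(4)
def ring(f,box,mask=org):
    x0,y0,x1,y1=box
    m=np.zeros(f['img'].shape[:2],np.uint8);m[y0:y1,x0:x1]=mask(cv2.cvtColor(f['img'],cv2.COLOR_RGB2HSV))[y0:y1,x0:x1]
    pts=cv2.findNonZero(m)
    return None if pts is None or len(pts)<6 else (len(pts),cv2.minEnclosingCircle(pts),cv2.fitEllipse(cv2.convexHull(pts)))
E
python3 - <<'E'
from h import *
t=grab('top');s=grab('scene')
for f,b in((t,(300,190,345,235)),(s,(305,350-150+20,350,300))):
    r=ring(f,b);print(r);p=ray(f,*r[2][0],.080);print(p.round(4),fx(p))
print('tip',fx([.5354,-.0754]),'post',fx([.5104,.184]))
to([.511,.186,.2],9.6)
E
```

```text
(42, ((322.0, 215.0), 7.810349941253662), ((322.0337219238281, 214.9335174560547), (14.830317497253418, 15.49179744720459), 151.1178436279297))
[0.5117 0.0593 0.08  ] [0.0007 0.0498]
(80, ((335.76666259765625, 265.0), 7.830883502960205), ((335.9520263671875, 265.2767639160156), (13.454575538635254, 15.854070663452148), 91.8822250366211))
[0.5131 0.0578 0.08  ] [0.0019 0.0482]
tip [ 0.0016 -0.0869] post [0.0202 0.173 ]
t 10.35 pos [0.4307 0.1302 0.2122] yaw 65.53 j6 0.555 F [-0.6  0.1 -0.9] T [ 0.03  0.02 -0.01] w 0.444 g 0.0
shift [0.701 0.417 0.1  ] roll 0.3107
```

```bash
python3 -m pendant '[[0.5,[0.2,0.1,0],0.045],[0.5,[0.4,0.2,0],0.09],[0.5,[0.7,0.4,0],0.135],[0.5,[0.715,0.385,0],0.18],[0.5,[0.715,0.385,0],0.225],[0.5,[0.715,0.385,0.1],0.27],[0.5,[0.715,0.385,0.1],0.311],[0.5,[0.715,0.385,0.1],0.311]]'
python3 - <<'E'
from h import *
to([.5092,.1898,.082],9.6)
E
```

```text
time: 11.15
tool_pos: [0.5083, 0.189, 0.1998]
tool_rot: [0.0, 0.997, 0.083, -0.002]
contact_force: [0.6, -0.3, 0.1]
gripper_width: 0.502
grasp_force: 0.0
t 11.15 pos [0.5083 0.189  0.1998] yaw 9.56 j6 1.623 F [ 0.6 -0.3  0.1] T [ 0.03 -0.01  0.02] w 0.502 g 0.0
shift [ 0.012 -0.006  0.982] roll -0.0002
```

```bash
python3 -m pendant '[[0.5,[0.01,-0.006,0.4],0],[0.5,[0.01,-0.006,0.7],0],[0.5,[0.01,-0.006,0.9],0],[0.5,[0.01,-0.006,0.95],0],[0.5,[0.01,-0.006,0.95],0]]'
python3 -m pendant '[[0.3,[0,0,0],0],[0.15,[0,0,0],0],[0,[0,0,0],0],[0,[0,0,0],0],[0,[0,0,0],0]]'
python3 - <<'E'
from h import *
to([.5092,.1898,.082],9.6)
E
```

```text
time: 11.65
tool_pos: [0.5096, 0.1899, 0.0869]
tool_rot: [0.0, 0.996, 0.084, -0.001]
contact_force: [-0.5, -0.2, -0.8]
gripper_width: 0.503
grasp_force: 0.0
time: 12.15
tool_pos: [0.512, 0.1901, 0.0904]
tool_rot: [0.0, 0.997, 0.083, 0.002]
contact_force: [-0.7, -1.6, 6.5]
gripper_width: 0.155
grasp_force: 58.7
t 12.15 pos [0.512  0.1901 0.0904] yaw 9.56 j6 1.624 F [-0.7 -1.6  6.5] T [-0.34  0.13  0.  ] w 0.155 g 58.7
shift [-0.023 -0.002  0.07 ] roll -0.0002
```

```bash
python3 -m pendant '[[0,[0,0.08,-0.02],0],[0,[0,0.18,-0.03],0],[0,[0,0.28,-0.03],0],[0,[0,0.38,-0.03],0],[0,[0,0.48,-0.03],0],[0,[0,0.58,-0.03],0],[0,[0,0.68,-0.03],0],[0,[0,0.78,-0.03],0],[0,[0,0.88,-0.03],0],[0,[0,0.88,-0.03],0]]'
python3 - <<'E'
from h import *
to(None)
t=grab('top','f1.png');s=grab('scene','f2.png')
for f,z in((t,'t'),(s,'s')):
    u,v=map(int,proj(f,[.529,-.045,.08]));r=ring(f,(u-30,v-30,u+30,v+30));print(z,u,v,r)
    if r:p=ray(f,*r[2][0],.080);print(p.round(4),fx(p))
E
```

```text
time: 13.15
tool_pos: [0.5293, 0.085, 0.0906]
tool_rot: [0.0, 0.997, 0.083, 0.002]
contact_force: [8.5, -2.5, -10.5]
gripper_width: 0.156
grasp_force: 59.4
t 13.15 pos [0.5293 0.085  0.0906] yaw 9.49 j6 1.426 F [  8.5  -2.5 -10.5] T [-0.31 -1.47  0.02] w 0.156 g 59.4
t 371 208 (62, ((371.8642272949219, 208.21522521972656), 7.867291450500488), ((371.7809753417969, 208.37850952148438), (15.154407501220703, 15.495595932006836), 29.508176803588867))
[ 0.5287 -0.0455  0.08  ] [ 0.0001 -0.0563]
s 315 303 (36, ((315.9375, 305.5), 8.078088760375977), ((316.06060791015625, 304.4819641113281), (15.695377349853516, 17.278039932250977), 40.35525131225586))
[ 0.5306 -0.0462  0.08  ] [ 0.0018 -0.0573]
```

```bash
python3 -m pendant '[[0,[0,0.06,0.02],0],[0,[0,0.12,0.03],0],[0,[0,0.18,0.03],0],[0,[0,0.23,0.03],0],[0,[0,0.23,0.03],0]]'
python3 - <<'E'
from h import *
to(None)
t=grab('top','g1.png');s=grab('scene','g2.png')
out=[]
for f,z in((t,'t'),(s,'s')):
    u,v=map(int,proj(f,[.534,-.07,.08]));r=ring(f,(u-20,v-20,u+20,v+20));print(z,u,v,r)
    if r:p=ray(f,*r[2][0],.080);print(p.round(4),fx(p))
    out.append(cv2.resize(f['img'][v-25:v+25,u-25:u+25],(390,390),interpolation=cv2.INTER_NEAREST)); print(u-25,v-25)
    print('proj tip est',proj(f,[.5354,-.0754,.095]))
cv2.imwrite('pics/g3.png',np.hstack(out)[:,:,::-1])
E
```

```text
time: 13.75
tool_pos: [0.5338, 0.0585, 0.0904]
tool_rot: [-0.0, 0.997, 0.083, 0.001]
contact_force: [-1.4, -0.3, 7.8]
gripper_width: 0.155
grasp_force: 61.3
t 13.75 pos [0.5338 0.0585 0.0904] yaw 9.53 j6 1.375 F [-1.4 -0.3  7.8] T [-0.05  0.39 -0.03] w 0.155 g 61.3
t 383 206 (51, ((384.2957763671875, 206.61972045898438), 7.729208469390869), ((384.2781677246094, 206.7032012939453), (14.967241287231445, 15.206084251403809), 39.98827362060547))
[ 0.5331 -0.0718  0.08  ] [-0.    -0.083]
358 181
proj tip est (np.float64(387.00964232037427), np.float64(204.46630032606447))
s 310 313 (88, ((310.4117736816406, 315.0), 8.646367073059082), ((310.28558349609375, 315.3975830078125), (15.395261764526367, 17.135108947753906), 93.99507904052734))
[ 0.5348 -0.0735  0.08  ] [ 0.0013 -0.0849]
285 288
proj tip est (np.float64(310.0331896061534), np.float64(312.060734908578))
```

View pics/g3.png

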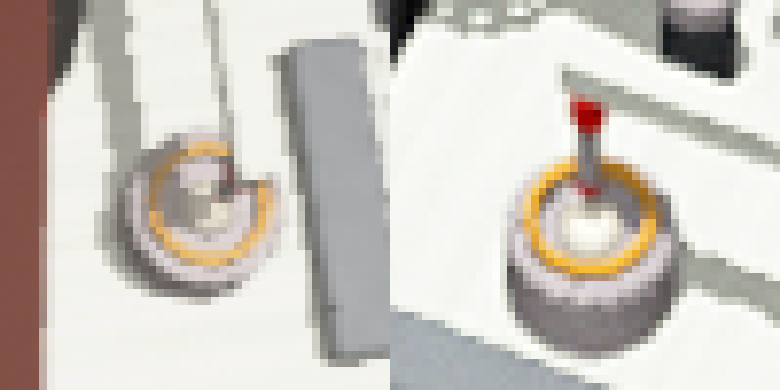

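Top crop: tip at about (225,180), ring centre about (210,207); scene crop: tip red at (588,188), ring centre about (592,217). A few mm left; refine tip with red-weighted centroids.

Run:
```python
from h import *
for name,n,box in(('top1','top',(383,200,393,209)),('scene1','scene',(305,307,315,317)),('g1','top',(383,200,393,209)),('g2','scene',(305,308,315,316))):
    f=manip.grab_frame(n); im=cv2.imread(f'pics/{name}.png')[:,:,::-1].astype(float)
    x0,y0,x1,y1=box;w=im[y0:y1,x0:x1,0]-np.maximum(im[y0:y1,x0:x1,1],im[y0:y1,x0:x1,2]);w[w<25]=0
    print(name);print(w.astype(int))
    yy,xx=np.mgrid[y0:y1,x0:x1];u,v=(w*xx).sum()/w.sum(),(w*yy).sum()/w.sum();p=ray(f,u,v,.095);print(u,v,p.round(4),fx(p))
```

```text
top1
[[ 0  0  0  0  0  0  0  0  0  0]
 [ 0  0  0  0  0  0  0  0  0  0]
 [ 0  0  0  0  0  0  0  0  0  0]
 [ 0  0  0  0 25  0  0  0  0  0]
 [ 0  0  0  0  0  0  0  0  0  0]
 [ 0  0  0  0  0  0  0  0  0  0]
 [ 0  0  0  0  0  0  0  0  0  0]
 [ 0  0  0  0  0  0  0  0  0  0]
 [ 0  0  0  0  0  0  0  0  0  0]]
387.0 203.0 [ 0.5385 -0.0753  0.095 ] [ 0.0047 -0.0873]
scene1
[[ 0  0  0  0  0  0  0  0  0  0]
 [ 0  0  0  0  0  0  0  0  0  0]
 [ 0  0  0  0  0  0  0  0  0  0]
 [ 0  0  0  0  0  0  0  0  0  0]
 [ 0  0  0  0 58 30 26  0  0  0]
 [ 0  0  0  0 55 78 33  0  0  0]
 [ 0  0  0  0  0  0  0  0  0  0]
 [ 0  0  0  0  0  0  0  0  0  0]
 [ 0  0  0  0  0  0  0  0  0  0]
 [ 0  0  0  0  0  0  0  0  0  0]]
309.8071428571429 311.59285714285716 [ 0.5345 -0.0747  0.095 ] [ 0.0008 -0.0861]
g1
[[46 41 47 47 28  0  0  0  0  0]
 [ 0  0  0  0  0  0  0  0  0  0]
 [ 0  0  0 25 26  0  0  0  0  0]
 [ 0  0  0  0 29  0  0  0  0  0]
 [ 0  0  0  0  0  0  0  0 30  0]
 [ 0  0  0  0  0 25 27  0 47 34]
 [ 0  0  0  0  0  0  0  0 50 41]
 [ 0  0  0  0  0  0  0  0 48 35]
 [ 0  0  0  0  0  0  0  0 47 29]]
388.6937321937322 203.85897435897436 [ 0.5368 -0.0789  0.095 ] [ 0.0024 -0.0906]
g2
[[ 0  0  0 40  0  0  0 26  0  0]
 [ 0 43 52 59  0  0  0 45 54 51]
 [49 60 50 33  0  0  0 35 42 46]
 [62  0  0 40 53 25  0  0  0  0]
 [ 0  0  0  0 74 98 53  0  0  0]
 [ 0  0  0  0  0 29  0  0  0  0]
 [ 0  0  0  0  0  0  0  0  0  0]
 [ 0  0  0  0  0  0  0  0  0  0]]
309.2823949955317 310.2511170688114 [ 0.532  -0.0727  0.095 ] [-0.0013 -0.0837]
```

Run:
```python
from h import *
im=cv2.imread('pics/top1.png')[:,:,::-1].astype(int)
print(im[196:209,381:394].min(2)); print(im[196:209,381:394,0])
im=cv2.imread('pics/scene1.png')[:,:,::-1].astype(int)
print(im[304:318,304:317].min(2)); print(im[304:318,304:317,0])
t=manip.grab_frame('top');s=manip.grab_frame('scene')
for f in(t,s):
  for p in([.5354,-.0754,.095],[.5354,-.0754,.14],[.5337,-.0655,.095],[.5354,-.0754,.03],[.5354,-.0754,.08]):print(p,np.round(proj(f,p),2))
```

```text
[[235 235 234 234 235 188 167 225 237 237 237 237 236]
 [235 235 235 235 235 203 177 226 237 238 237 237 236]
 [235 235 236 236 236 208 176 225 238 237 237 237 235]
 [235 235 234 234 234 222 169 220 237 237 237 238 234]
 [233 232 233 232 232 232 170 216 238 237 237 238 236]
 [232 232 233 234 234 230 165 213 237 238 238 238 237]
 [234 234 235 235 235 169  96 181 231 237 236 235 236]
 [235 235 235 235 232 167  92 151 220 232 220 192 224]
 [237 236 236 235 195 116  84 128 132 151 180 188 226]
 [234 235 235 235 170  97 107 146 189 228 237 237 237]
 [236 237 237 237 189 126 164 226 237 237 237 237 237]
 [237 237 237 237 237 219 228 237 236 235 235 235 235]
 [236 236 235 235 234 234 234 235 235 235 235 236 236]]
[[240 240 240 241 241 197 175 231 243 243 243 242 242]
 [240 240 240 241 241 213 185 232 243 243 243 242 242]
 [241 241 242 242 242 218 185 231 243 242 243 242 240]
 [241 241 241 241 240 229 177 227 243 243 243 243 240]
 [239 239 239 239 239 238 179 224 243 243 243 243 241]
 [239 239 239 240 240 237 175 222 243 243 243 243 242]
 [241 241 241 241 241 193 126 193 237 243 242 241 241]
[... 1577 characters left out ...]
244 245 245 246 245]
 [242 242 245 246 246 243 232 235 245 244 244 246 246]
 [243 244 246 246 245 244 247 246 244 244 245 246 245]
 [244 244 246 244 245 244 244 244 244 245 247 245 245]
 [244 247 246 243 243 245 244 244 243 245 245 246 244]
 [245 246 245 245 245 244 244 244 244 245 246 246 246]]
[0.5354, -0.0754, 0.095] [387.01 204.47]
[0.5354, -0.0754, 0.14] [390.31 200.6 ]
[0.5337, -0.0655, 0.095] [382.25 205.14]
[0.5354, -0.0754, 0.03] [382.74 209.46]
[0.5354, -0.0754, 0.08] [385.98 205.68]
[0.5354, -0.0754, 0.095] [310.03 312.06]
[0.5354, -0.0754, 0.14] [310.05 298.96]
[0.5337, -0.0655, 0.095] [312.09 307.99]
[0.5354, -0.0754, 0.03] [310.01 329.57]
[0.5354, -0.0754, 0.08] [310.03 316.24]
```

```bash
python3 -m pendant '[[0,[0,0.015,-0.02],0],[0,[0,0.015,-0.02],0],[0,[0,0.015,-0.02],0]]'
python3 - <<'E'
from h import *
to(None)
out=[]
for n in('top','scene'):
    fs=[grab(n) for _ in range(6)];f=fs[0];im=np.mean([x['img'] for x in fs],0)
    # averaged; show sub-pixel crop, with projected circles of ring (34/28 mm) and 6 mm ball for checking
    f['img']=im.astype(np.uint8);u,v=map(int,proj(f,[.534,-.073,.08]))
    r=ring(f,(u-18,v-18,u+18,v+18));p=ray(f,*r[2][0],.08);print(n,r[2],fx(p))
    cr=im[v-12:v+12,u-12:u+12];print(u-12,v-12)
    out.append(cv2.resize(cr.astype(np.uint8),(390,390),interpolation=cv2.INTER_CUBIC))
    sat=(cr[...,0]-cr[...,2]);print(sat.astype(int)[3:22,3:22])
cv2.imwrite('pics/h3.png',np.hstack(out)[:,:,::-1])
E
```

```text
time: 14.45
tool_pos: [0.5338, 0.0577, 0.0906]
tool_rot: [-0.001, 0.997, 0.083, 0.002]
contact_force: [5.4, 3.1, -3.9]
gripper_width: 0.151
grasp_force: 60.2
t 14.45 pos [0.5338 0.0577 0.0906] yaw 9.53 j6 1.371 F [ 5.4  3.1 -3.9] T [ 0.52 -0.73  0.02] w 0.151 g 60.2
top ((384.6399230957031, 206.58963012695312), (15.045821189880371, 15.417126655578613), 144.86776733398438) [ 0.0001 -0.0838]
372 194
[[  9   7   6   6   6   6   6   7   9  10   7   9   9   6   5   5   5   5
    6]
 [  9   7   6   7  11  10  11  16  18  20  21  16  10   6   5   5   5   5
    6]
 [  9   7   7  11   8  11  15  61  81  99 110  76  26   7   5   5   5   5
    5]
 [  9   9   9   8  10  39  73 126 116  95  98 118  59   7   5   5   5   5
    6]
 [  9   8   8  11  38  73  53  32  15  10  10  15  14   8   6   5   5   5
    6]
 [  9   8   8  37  72  51  17  10  10  11  11  27  32  12   6   5   5   6
    6]
 [  8   8  16  67  53  16  10  11  12  11  11  22  35  13   7   6   9  13
    8]
 [  9   9  36  77  32   8  11  13  20  23  18  21  30  17  12  10  69  50
   14]
 [  9   9  53  62  20   8  12  19  24  20  18   9  
[... 1813 characters left out ...]
   9   4  10  12  10  21  16   3  -5 108 158
   43]
 [ 14 141 151  19   2  14  17   9   6   4   6  11  19  14   3   5 127 156
   36]
 [ 11 115 171  69  10   8  20  11   9   7   9  13  23  11   5  42 127 110
   20]
 [  0  49 179 153  64  12  12  18  11  11  11  19  15  14  46 128 181  67
    9]
 [  2  13  88 176 152  70  27  16  13  15  15  26  33  72 153 191  88  11
    4]
 [  7   1  12  91 176 171 109  61  55  64  63  88 114 146 190 114   7   0
    5]
 [  7   5   2  14  59 127 186 194 194 192 192 194 177 138  95  36   0   4
    5]
 [  5   7   6   2   7  29  54  78  97 103  89  80  56  34  12   2   5   7
    5]
 [  3   4   7   6   4   2   0   9  23  29  26  19   9   4   5   6   6   5
    5]]
```

View pics/h3.png

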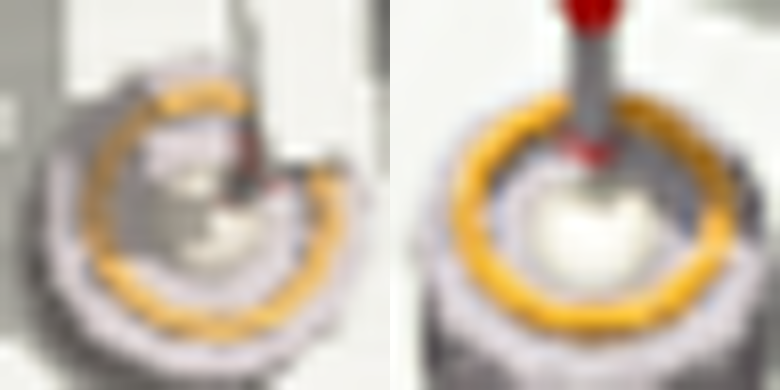

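Top crop: the holder bar (white, its left edge at x≈245) hides part of the tip, so the tip's true centre is about (386.4,204.9) px; with the ring at (384.7,206.5) that leaves about 1 mm, while the scene view gives about 0 (−0.3 mm). It is centred to within a millimetre, so release and lift.

```bash
python3 -m pendant '[[0,[0,0.002,0.01],0],[0.15,[0,0.002,0.01],0],[0.3,[0,0.002,0.01],0],[0.5,[0,0.002,0.01],0],[0.5,[0,0.002,0.01],0],[0.5,[0,0.002,-0.2],0],[0.5,[0,0.002,-0.5],0],[0.5,[0,0.002,-0.9],0],[0.5,[0,0.002,-0.9],0]]'
python3 -m pendant '[[0.5,[-0.4,-0.4,-0.3],0],[0.5,[-0.8,-0.9,-0.6],0],[0.5,[-1,-1,-0.6],0],[0.5,[-1,-1,-0.6],0],[0.5,[-1,-1,-0.6],0]]'
python3 - <<'E'
from h import *
to(None)
t=grab('top');s=grab('scene')
for n,f in(('top',t),('scene',s)):
    u,v=map(int,proj(f,[.534,-.073,.08]));r=ring(f,(u-18,v-18,u+18,v+18));print(n,r[2],fx(ray(f,*r[2][0],.08)))
b=cv2.resize(t['img'][165:275,230:460],None,fx=2.6,fy=2.6,interpolation=cv2.INTER_CUBIC)
c=cv2.resize(s['img'][215:345,260:420],(598,486),interpolation=cv2.INTER_CUBIC)[:,:,:]
w=np.zeros((286+300,598,3),np.uint8);w[:286]=b;w[286:,:369]=cv2.resize(c,(369,300))
cv2.imwrite('pics/i3.png',w[:,:,::-1])
E
```

```text
time: 15.95
tool_pos: [0.5368, 0.0563, 0.2065]
tool_rot: [0.001, 0.997, 0.083, 0.007]
contact_force: [0.3, -0.5, 1.0]
gripper_width: 0.5
grasp_force: 0.0
time: 16.45
tool_pos: [0.3931, 0.1568, 0.2723]
tool_rot: [-0.0, 0.996, 0.085, 0.002]
contact_force: [-0.2, 0.6, -0.2]
gripper_width: 0.499
grasp_force: 0.0
t 16.45 pos [0.3931 0.1568 0.2723] yaw 9.75 j6 1.604 F [-0.2  0.6 -0.2] T [-0.    0.02 -0.08] w 0.499 g 0.0
top ((384.6529235839844, 206.59677124023438), (14.922038078308105, 15.371660232543945), 146.4958038330078) [ 0.0001 -0.0838]
scene ((310.0103454589844, 315.91796875), (14.828900337219238, 16.976037979125977), 90.9264144897461) [ 0.0013 -0.0862]
```

View pics/i3.png

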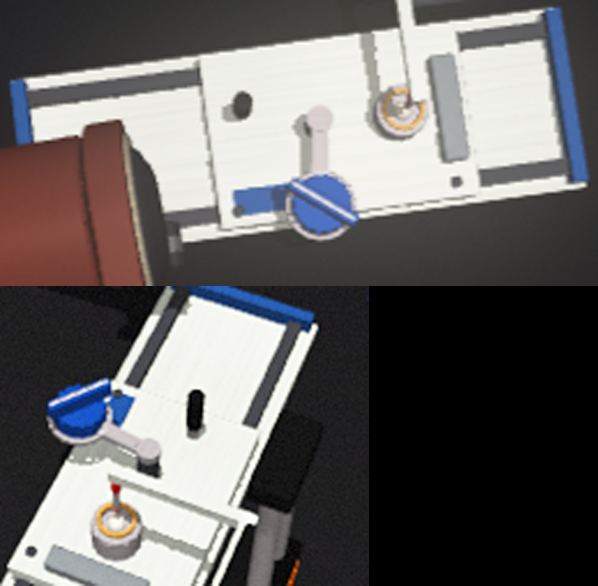

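Final picture: carriage under the probe (ring at (402,108)), strap swung towards the robot with the cap at (320,205), post (242,104) free. Check the strap and cap angles numerically.

Run:
```python
from h import *
t=grab('top');T=lambda x,y:(230+x/2.6-.5,165+y/2.6-.5)
g=lambda f,h:f
h=ray(t,*T(319,119),.091)[:2]
r=[c for c in comps(t,(330,215,375,262),blue,20)];print([(c[0],c[1]) for c in r])
a=ray(t,*T(292,180),.1225)[:2];b=ray(t,*T(355,222),.1225)[:2];c=(a+b)/2
ang=lambda v:np.degrees(np.arctan2(v[1],v[0]))
print('hinge',h,fx(h),'cap',c,np.hypot(*(c-h)),'strap deg',(ang(np.array([.1667,-.986]))-ang(c-h))%360)
print('bar yaw',ang(b-a)%180,'len',np.hypot(*(b-a)))
print('twist change',(ang(b-a)-ang(c-h)-(18-ang([.0108,-.069])))%180)
```

```text
[([346, 232, 19, 14, 125], [356.36, 237.68]), ([330, 237, 5, 9, 41], [331.8, 241.15]), ([341, 236, 26, 19, 169], [351.05, 246.97])]
hinge [ 0.52171342 -0.00340264] [ 0.0001 -0.0136] cap [ 0.45273595 -0.00611789] 0.0690308868697032 strap deg 97.34183426807947
bar yaw 57.73896571391211 len 0.05839095147258627
twist change 136.38057858417812
```

Run:
```python
from h import *
ang=lambda v:np.degrees(np.arctan2(v[1],v[0]))
def line(f,img,box,z,n):
    x0,y0,x1,y1=box;h=cv2.cvtColor(img,cv2.COLOR_RGB2HSV);b=blue(h).astype(np.uint8)
    k=np.zeros_like(b);k[y0:y1,x0:x1]=b[y0:y1,x0:x1]
    cl=cv2.morphologyEx(k,cv2.MORPH_CLOSE,np.ones((5,5),np.uint8))
    m=((cl>0)&(k==0)).astype(np.uint8)
    nn,l,st,c=cv2.connectedComponentsWithStats(m,connectivity=8);i=1+np.argmax(st[1:,4])
    pts=np.argwhere(l==i)[:,::-1].astype(np.float32)
    vx,vy,cx,cy=cv2.fitLine(pts,cv2.DIST_HUBER,0,.01,.01).ravel()
    A=ray(f,cx-8*vx,cy-8*vy,z);B=ray(f,cx+8*vx,cy+8*vy,z)
    print(n,'npts',len(pts),'c',cx,cy,ray(f,cx,cy,z).round(4),'yaw',ang(B-A)%180)
t=manip.grab_frame('top');s=manip.grab_frame('scene')
i0=cv2.imread('pics/top1.png')[:,:,::-1].copy();j0=cv2.imread('pics/scene1.png')[:,:,::-1].copy()
line(t,i0,(308,198,342,230),.1175,'top0');line(t,t['img'],(338,228,372,260),.1227,'top1')
line(s,j0,(318,248,354,280),.1175,'sc0');line(s,s['img'],(275,250,318,285),.1227,'sc1')
# strap ring: hinge and cap eye pixels from steel-coloured contours is vague; use blue cap hull centre
for f,img,box,n in((t,i0,(308,198,342,230),'top0'),(t,t['img'],(342,230,372,260),'top1')):
    x0,y0,x1,y1=box;b=blue(cv2.cvtColor(img,cv2.COLOR_RGB2HSV)).astype(np.uint8)[y0:y1,x0:x1]
    (u,v),r=cv2.minEnclosingCircle(cv2.findNonZero(b));print(n,u+x0,v+y0,r)
c=cv2.resize(s['img'][240:300,265:345],None,fx=7,fy=7,interpolation=cv2.INTER_CUBIC);cv2.imwrite('pics/k.png',c[:,:,::-1])
```

```text
top0 npts 105 c 324.6897 213.84563 [0.5085 0.0541 0.1175] yaw 18.35805136623773
top1 npts 105 c 353.5461 242.11528 [ 0.4521 -0.0054  0.1227] yaw 62.055586834257824
sc0 npts 38 c 340.71194 255.76605 [0.5223 0.0586 0.1175] yaw 18.891638812116074
sc1 npts 59 c 293.7275 260.56342 [ 0.4519 -0.0064  0.1227] yaw 61.20253362370063
top0 325.4367084503174 213.31012630462646 12.54907512664795
top1 354.3196725845337 242.9098358154297 13.663938522338867
```

View pics/k.png

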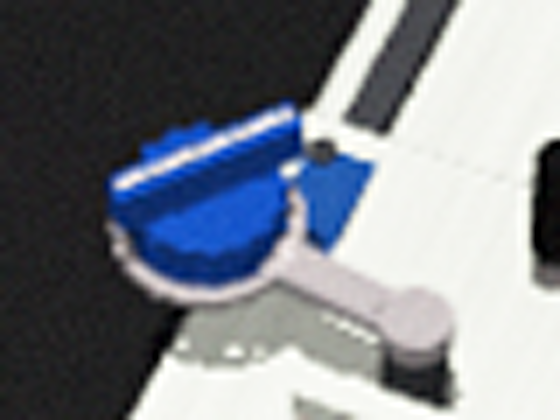

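Bar yaw went from 18.5° to 61.5° with the strap at about 98° (within error of its 100° stop). That makes the twist about 2.6 rad, at its stop. The robot is clear, so I am handing in.

```bash
python3 -c "
from plant import manip
print(manip.job_done())"
```

```text
the job is handed in; nothing more can be done
None
```

The job is handed in at about 17 s: the cap is unscrewed to its stop, the strap is swung open towards the robot, and the ball is under the probe tip to within about 1 mm; the strap measured about 98° against its 100° stop, within measuring error.

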